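# Call the stitcher and show which back needs which pouch

### The arm

A 6-joint arm with a two-finger parallel gripper is mounted at the origin on the work surface. World frame = base frame: x ahead of the robot, y to its left, z up, the work surface at z = 0. Lengths are in m, angles in rad, forces in N, time in s.
With the tool pointing down it reaches from about 0.3 to 0.825 m from the base axis. Payload 5.4 kg.
Tool frame: the origin (TCP) lies between the finger pads, 19 mm behind the fingertips; this is the grasp point; z points along the fingers, y is the line along which they close (so a half turn about z gives the same grasp; the last joint's range is limited). The gripper opens to 92 mm and grips with 3 to 60 N. Pads are 20 mm wide; open, the fingers measure 128 mm over their backs; the gripper's body (75 mm by 189 mm) begins 69 mm behind the grasp point.
Start: joints at [-1.416, 0.158, 1.597, -0, 1.386, -0.21], TCP at [0.205, -0.537, 0.233] pointing down, gripper open.
Joint ranges: [-2.91, 2.91], [-0.94, 2.29], [0.18, 2.7], [-1.29, 4.43], [0.17, 2.64], [-3, 3]. Speed limits (rad/s): [2.57, 2.57, 3.14, 3.14, 3.14, 3.14].

### API

Orientations are given as a unit quaternion [x, y, z, w].
In Python, from station import ctrl, eyes gives the robot as it stands.
- The arm moves only by the shell command python3 -m crank 'ROWS'. ROWS is JSON, a list of rows, each a list of 7 numbers: the shift along the world's x, y, z in m, then the turn, a rotation vector about the world's x, y, z in degrees, then the finger opening in m, from 0 to 0.0919. In form: [[dx, dy, dz, rx, ry, rz, hand], ...]. A call has 1 to 10 rows; each row is the pose to reach, as a shift and turn from the pose commanded when the call began; what a row does not reach only later rows make up. A row lasts 1/12 s, in which the tool goes at most 41.7 mm and 7.16 degrees, less where a joint would pass 70% of its speed; a pose out of reach is approached as far as the arm can. A call with a gripper value outside its range is refused whole. The fingers move at their own pace and stop on an object; the grip force is fixed at half the most. Time passes only in rows, so rows that repeat a pose let the fingers close. It gives the time, the measured TCP pose, the force, the opening and the grip force at its end, in the units of the state.
- ctrl.state(): the state, without advancing time (a new reading comes with each control period).
- eyes.snapshot(name): name is "side" or "top" or "wrist"; returns the picture (420x560x3 uint8, blue, green, red); there is no depth.
- eyes.camera_model(name): a dict with "camera_matrix" (3x3 intrinsics, pixels), "k1" (the pictures are not rectified: a ray, as slopes to the right and down, at radius r is drawn at 1 + k1 r^2 times it, then the intrinsics apply), "pose" (4x4, takes a point from camera to world coordinates). Camera axes: x right, y down, z forward; pixel columns grow to the right and rows downward; lengths in m; the calibration is good to about 2 mm. A picture is of the moment at which its call begins: read the wrist's pose just before it. camera_model takes no time and is no camera call; for the wrist camera it gives the pose at the moment of the call.
- ctrl.hand_in(): hands the job in; it is judged then, once.
The state is a dict: "time": time; "q": joint angles; "qd": joint speeds; "joint_efforts": joint torques, N m; "position": TCP position; "tool_rot": TCP orientation; "contact_force": force on the tool from outside, world axes, zero at the start; "moment": the same for the moment, N m; "grip_width": finger opening in m; "grip_force": force on a finger pad.
Only numpy, scipy, OpenCV 4.12 (cv2) and the standard library are available. Lean on these libraries where they do the work, as an engineer would, in place of code of your own. Each camera call takes 0.05 s, during which the arm holds its last target. There are 200 camera calls.

### The job

Press the call button on the table fully down and let it go. Then show the stitcher the work, touching no leather: point straight down at the round part of the one purse back that has no pouch yet, with the fingertips two to four centimetres above its middle, for two seconds, and then point in the same way at the middle of the loose pouch that has the same shape and size as those on the finished purses, and finish while still pointing at it. Between these, carry the hand at least 15 cm above the table and do not point at any other piece; leave everything where it lies.

Things in the scene. Friction and masses are not known exactly. Their poses are not given: they have to be found in the camera images.
- bare_back: Brown flat leather back, 4 mm thick, the only one of the four in the farther row without a pouch: round part 90 mm across; flap of radius 34 mm centred 50 mm along +x. Loose, about 50 g. Origin: underside, centre of the 90 mm round part (the spot to point at); x towards the flap, z up.
- pouch_round: Loose brown moulded leather pouch of the same shape and size as those on the finished purses, so the one that fits: D-shaped (half round behind, straight mouth in front), 68 mm wide, 60 mm long, 24 mm high, closed on top, 40 g. Loose on the table, in the row nearer the robot. Origin: underside, centre of its 34 mm radius round part; x towards the straight mouth, z up.
- pouch_small: Loose brown pouch of the same D shape but too small: 42 mm wide, 37 mm long, 24 mm high. Loose on the table, in the row nearer the robot. Origin: underside, centre of its 21 mm radius round part; x towards the straight mouth, z up.
- pouch_square: Loose brown pouch of the wrong shape: rectangular, 60 mm along x by 68 mm along y, 24 mm high. Loose on the table, in the row nearer the robot. Origin: underside, its centre; x towards the straight mouth, z up.
- purse_a: Finished brown leather purse, one of three alike in the farther row: flat 4 mm back (round part 90 mm across; flap of radius 34 mm centred 50 mm along +x) with a closed D-shaped pouch, 68 mm wide and 24 mm high, fixed on the round part; 28 mm high in all. Loose, 90 g. Origin: underside, centre of the round part; x towards the flap, z up.
- purse_b: Finished brown leather purse, one of three alike in the farther row: flat 4 mm back (round part 90 mm across; flap of radius 34 mm centred 50 mm along +x) with a closed D-shaped pouch, 68 mm wide and 24 mm high, fixed on the round part; 28 mm high in all. Loose, 90 g. Origin: underside, centre of the round part; x towards the flap, z up.
- purse_c: Finished brown leather purse, one of three alike in the farther row: flat 4 mm back (round part 90 mm across; flap of radius 34 mm centred 50 mm along +x) with a closed D-shaped pouch, 68 mm wide and 24 mm high, fixed on the round part; 28 mm high in all. Loose, 90 g. Origin: underside, centre of the round part; x towards the flap, z up.
- bell_top (a point): Centre of the top face of the call button, a steel cap 36 mm in diameter in a black housing 52 mm across and 12 mm high that is fixed to the table, in the row nearer the robot. Released, it is 22 mm above the table; the cap goes straight down 6 mm; the point moves with it.
- bell (a joint): Travel of the call button, 0 released to 0.006 m fully down (spring; about 4 N holds it fully down).
- jar: Bystander: jar 60 mm in diameter, 75 mm high, origin at the centre of its underside.
- form_block: Bystander: wooden moulding block 90 x 70 mm with a round boss on it, 52 mm high, origin at the centre of its underside.
- bowl: Bystander: blue bowl 120 mm in diameter, 60 mm high, origin at the centre of its underside.
Mind the look-alikes: they are no part of the job. Leave any blue or purple look-alike of the part that bears bell_top alone. Of the things shaped like the bare_back, the brown one is meant.

How it is judged:
By the outcome, as a careful person would: the job done as asked, in the order asked, and still so for the second after the job is handed in, with the robot touching nothing.
It also fails if it takes over 54 s, if anything falls off the work surface, if the arm or the gripper's body presses on something with over 40 N, if the wrist force passes 120 N, or if a joint passes its speed limit or range.

## Working session

There is one attempt and no reset: what is moved stays moved. The work goes in short steps, Python scripts to look and compute and a shell command to move; the robot and the scene stay as the last step left them, time stands still between calls to the robot, and variables do not carry over. Pictures are saved under pics/ and viewed, at most 10 in all, crops included, and the job is handed in when it is done.

```bash
mkdir -p pics; cat > h.py <<'E'
import numpy as np,cv2
from station import ctrl,eyes
def px2w(m,u,v,z):
    K=np.array(m["camera_matrix"]);k=m["k1"];T=np.array(m["pose"])
    d=np.array([(u-K[0,2])/K[0,0],(v-K[1,2])/K[1,1]]);s=d.copy()
    for _ in range(30): s=d/(1+k*(s@s))
    r=T[:3,:3]@np.array([s[0],s[1],1]);o=T[:3,3]
    return (o+r*(z-o[2])/r[2]).round(4)
E
python3 - <<'E'
from h import *
for n in("top","side"):
    m=eyes.camera_model(n);cv2.imwrite(f"pics/{n}0.png",eyes.snapshot(n));print(n,np.array(m["pose"]).round(2).tolist())
s=ctrl.state();print(s["time"],s["position"],s["tool_rot"],s["grip_width"])
E
```

```text
top [[-0.0, -0.99, 0.13, 0.41], [-1.0, 0.0, 0.02, -0.0], [-0.02, -0.13, -0.99, 1.1], [0.0, 0.0, 0.0, 1.0]]
side [[-0.72, -0.48, 0.5, -0.1], [-0.69, 0.5, -0.52, 0.72], [0.0, -0.72, -0.69, 0.99], [0.0, 0.0, 0.0, 1.0]]
0.1 [ 0.20502852 -0.5366361   0.23241983] [ 9.83410519e-01  1.81391997e-01  1.46673593e-05 -8.32855617e-04] 0.09218067796867782
```

View pics/top0.png

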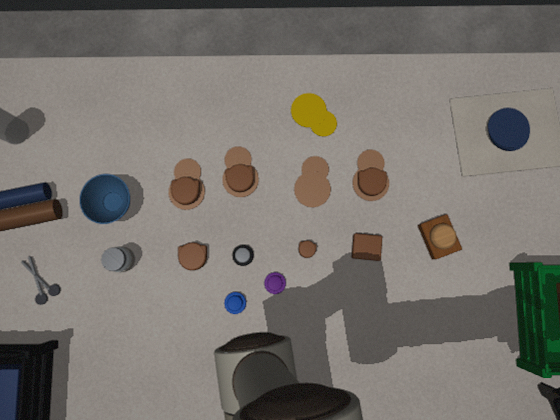

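View pics/side0.png

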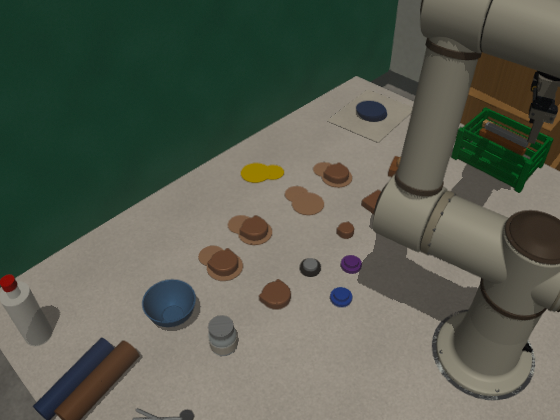

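The top view shows the steel button at about (243,255), the bare back's round part at (313,188), and the large loose D pouch at (192,256). The blue and purple buttons and the yellow back are decoys. Next I'll refine these positions.

```bash
python3 - <<'E'
from h import *
im=cv2.imread("pics/top0.png");m=eyes.camera_model("top")
hsv=cv2.cvtColor(im,cv2.COLOR_BGR2HSV)
def blob(mask,name,x,y,r):
    w=np.zeros_like(mask);w[y-r:y+r,x-r:x+r]=mask[y-r:y+r,x-r:x+r]
    n,l,st,c=cv2.connectedComponentsWithStats(w);i=1+st[1:,4].argmax();print(name,c[i],st[i]);return c[i],st[i]
br=((hsv[...,0]<20)&(hsv[...,1]>80)).astype(np.uint8)
b,_=blob((hsv[...,2]>110).astype(np.uint8),"bell",243,255,8);print(px2w(m,*b,.022))
p,_=blob(br,"pouch",192,256,24);print(px2w(m,*p,.018))
q,_=blob(br,"small",307,248,20);print(px2w(m,*q,.018))
_,s=blob(br,"back",313,180,34)
w=br[146:214,279:347]
pts=np.argwhere(w)[:,::-1]+[279,146]
# round part: inscribed maximum of the distance transform
d=cv2.distanceTransform(br,cv2.DIST_L2,5)[165:210,290:335];v,u=np.unravel_index(d.argmax(),d.shape);print("back c",u+290,v+165,d.max(),px2w(m,u+290,v+165,.004))
E
```

```text
bell [241.93706294 254.93706294] [236 249  13  13 143]
[0.4371 0.0857 0.022 ]
pouch [192.18597561 255.4847561 ] [178 242  29  28 656]
[0.4362 0.2047 0.018 ]
small [306.78333333 248.62083333] [299 241  17  17 240]
[ 0.4516 -0.0681  0.018 ]
back [312.91453616 182.56464573] [ 295  156   36   51 1369]
back c 312 189 17.575197 [ 0.5974 -0.0836  0.004 ]
```

```bash
python3 -m crank '[[0.02,0.05,0.03,0,0,0,0],[0.12,0.32,0.03,0,0,0,0],[0.12,0.32,0.03,0,0,0,0],[0.12,0.32,0.03,0,0,0,0],[0.12,0.32,0.03,0,0,0,0],[0.12,0.32,0.03,0,0,0,0],[0.12,0.32,0.03,0,0,0,0],[0.12,0.32,0.03,0,0,0,0],[0.12,0.32,0.03,0,0,0,0],[0.12,0.32,0.03,0,0,0,0]]'
```

```text
time: 0.93
position: [0.3259, -0.2144, 0.2632]
tool_rot: [0.983, 0.184, 0.0, -0.0]
contact_force: [0.6, -0.2, -0.1]
grip_width: 0.027
grip_force: 0.0
```

```bash
python3 -m crank '[[0.112,0.302,0,0,0,0,0],[0.112,0.302,0,0,0,0,0],[0.112,0.302,0,0,0,0,0],[0.112,0.302,0,0,0,0,0],[0.112,0.302,0,0,0,0,0],[0.112,0.302,0,0,0,0,0],[0.112,0.302,0,0,0,0,0],[0.112,0.302,0,0,0,0,0],[0.112,0.302,0,0,0,0,0],[0.112,0.302,0,0,0,0,0]]'
python3 - <<'E'
from h import *
s=ctrl.state();m=eyes.camera_model("wrist");im=eyes.snapshot("wrist");cv2.imwrite("pics/w1.png",im)
np.save("m1.npy",m,allow_pickle=True)
print(s["position"],s["grip_width"],np.array(m["pose"]).round(3).tolist())
print(px2w(m,280,210,.022))
E
```

```text
time: 1.77
position: [0.4374, 0.085, 0.2627]
tool_rot: [0.983, 0.183, -0.001, 0.0]
contact_force: [-0.2, -0.1, 0.4]
grip_width: 0.0004
grip_force: 0.0
[0.4373804  0.08495561 0.26267739] 0.0003679394137096028 [[0.358, -0.893, -0.273, 0.514], [-0.934, -0.342, -0.106, 0.115], [0.001, 0.293, -0.956, 0.414], [0.0, 0.0, 0.0, 1.0]]
[0.4035 0.0634 0.022 ]
```

View pics/w1.png

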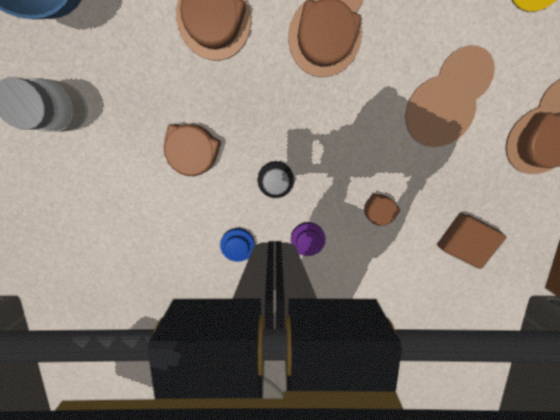

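The wrist view shows the button cap at (276,181), the round pouch at (191,150), and the bare back's round part at (440,110). The purple decoy at (308,238) is well clear.

```bash
python3 - <<'E'
from h import *
m=np.load("m1.npy",allow_pickle=True).item()
im=cv2.imread("pics/w1.png");hsv=cv2.cvtColor(im,cv2.COLOR_BGR2HSV)
def blob(mask,x,y,r):
    w=np.zeros_like(mask);w[y-r:y+r,x-r:x+r]=mask[y-r:y+r,x-r:x+r]
    n,l,st,c=cv2.connectedComponentsWithStats(w);i=1+st[1:,4].argmax();print(c[i],st[i]);return c[i]
b=blob(((hsv[...,2]>90)).astype(np.uint8),276,181,13);print("bell",px2w(m,*b,.022))
br=((hsv[...,0]<20)&(hsv[...,1]>90)).astype(np.uint8)
p=blob(br,191,150,36);print("pouch",px2w(m,*p,.016))
d=cv2.distanceTransform(br,cv2.DIST_L2,5)[80:140,405:470];v,u=np.unravel_index(d.argmax(),d.shape);print(u+405,v+80,d.max(),"back",px2w(m,u+405,v+80,.004))
E
```

```text
[274.46817248 181.53182752] [263 169  25  25 487]
bell [0.4381 0.0849 0.022 ]
[189.91781451 148.72268136] [ 164  125   56   51 2178]
pouch [0.4381 0.204  0.016 ]
447 102 27.362795 back [ 0.6115 -0.087   0.004 ]
```

```bash
python3 -m crank '[[0.001,0,-0.035,0,0,0,0],[0.001,0,-0.07,0,0,0,0],[0.001,0,-0.105,0,0,0,0],[0.001,0,-0.14,0,0,0,0],[0.001,0,-0.175,0,0,0,0],[0.001,0,-0.2,0,0,0,0],[0.001,0,-0.216,0,0,0,0],[0.001,0,-0.216,0,0,0,0]]'; python3 -m crank '[[0,0,-0.003,0,0,0,0],[0,0,-0.006,0,0,0,0],[0,0,-0.008,0,0,0,0],[0,0,-0.01,0,0,0,0],[0,0,-0.0115,0,0,0,0],[0,0,-0.0115,0,0,0,0],[0,0,-0.0115,0,0,0,0]]'
```

```text
time: 2.48
position: [0.4347, 0.083, 0.0437]
tool_rot: [0.984, 0.18, -0.004, -0.001]
contact_force: [0.5, -0.3, -0.9]
grip_width: 0.0006
grip_force: 0.0
time: 3.07
position: [0.4393, 0.0847, 0.0367]
tool_rot: [0.983, 0.181, 0.001, 0.0]
contact_force: [1.4, -1.6, 2.7]
grip_width: 0.0004
grip_force: 1.5
```

```bash
python3 -m crank '[[0,0,-0.001,0,0,0,0],[0,0,-0.002,0,0,0,0],[0,0,-0.003,0,0,0,0],[0,0,-0.003,0,0,0,0],[0,0,-0.003,0,0,0,0],[0,0,-0.003,0,0,0,0]]'
```

```text
time: 3.57
position: [0.4394, 0.0848, 0.0348]
tool_rot: [0.983, 0.182, 0.001, 0.0]
contact_force: [-4.7, -2.2, 19.8]
grip_width: 0.0002
grip_force: 9.5
```

The force jumped to 20 N, so the button is fully down. Now I'll release straight up.

```bash
python3 -m crank '[[0,0,0.02,0,0,0,0],[0,0,0.055,0,0,0,0],[0,0,0.09,0,0,0,0],[0,0,0.13,0,0,0,0],[0,0,0.17,0,0,0,0],[0,0,0.205,0,0,0,0],[0,0,0.22,0,0,0,0],[0,0,0.22,0,0,0,0],[0,0,0.22,0,0,0,0]]'
python3 -m crank '[[0.025,-0.027,0,0,0,0,0],[0.05,-0.053,0,0,0,0,0],[0.075,-0.08,0,0,0,0,0],[0.1,-0.107,0,0,0,0,0],[0.125,-0.133,0,0,0,0,0],[0.145,-0.155,0,0,0,0,0],[0.158,-0.168,0,0,0,0,0],[0.158,-0.168,0,0,0,0,0],[0.158,-0.168,0,0,0,0,0],[0.158,-0.168,0,0,0,0,0]]'
python3 - <<'E'
from h import *
s=ctrl.state();m=eyes.camera_model("wrist");im=eyes.snapshot("wrist");cv2.imwrite("pics/w2.png",im)
np.save("m2.npy",m,allow_pickle=True);print(s["position"])
m1=np.load("m1.npy",allow_pickle=True).item();print(px2w(m1,440,110,.004))
E
```

```text
time: 4.32
position: [0.4378, 0.0852, 0.2524]
tool_rot: [0.983, 0.182, -0.0, -0.0]
contact_force: [-0.8, 0.4, -0.2]
grip_width: 0.0006
grip_force: 0.0
time: 5.15
position: [0.5947, -0.082, 0.2507]
tool_rot: [0.983, 0.182, -0.002, -0.001]
contact_force: [0.7, 0.0, -0.3]
grip_width: 0.0001
grip_force: 0.0
[ 0.59472404 -0.08197722  0.25068183]
[ 0.5998 -0.0837  0.004 ]
```

View pics/w2.png

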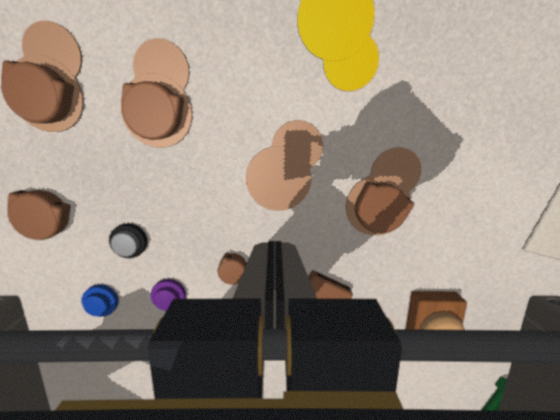

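The wrist view shows the bare back's round part centred at about (279,178), spanning columns 247 to 311 with its lower edge at row 210.

```bash
python3 - <<'E'
from h import *
m=np.load("m2.npy",allow_pickle=True).item();print(px2w(m,279,178,.004), px2w(m,247,178,.004),px2w(m,311,178,.004),px2w(m,279,210,.004),ctrl.state()["position"])
E
```

```text
[ 0.6005 -0.086   0.004 ] [ 0.585  -0.0454  0.004 ] [ 0.616  -0.1265  0.004 ] [ 0.558  -0.1024  0.004 ] [ 0.59489359 -0.08181374  0.25137707]
```

```bash
python3 -m crank '[[0.003,-0.002,-0.035,0,0,0,0],[0.003,-0.002,-0.07,0,0,0,0],[0.003,-0.002,-0.105,0,0,0,0],[0.003,-0.002,-0.14,0,0,0,0],[0.003,-0.002,-0.165,0,0,0,0],[0.003,-0.002,-0.185,0,0,0,0],[0.003,-0.002,-0.195,0,0,0,0],[0.003,-0.002,-0.2,0,0,0,0],[0.003,-0.002,-0.2,0,0,0,0],[0.003,-0.002,-0.2,0,0,0,0]]'
for i in 1 2 3; do python3 -m crank '[[0,0,0,0,0,0,0],[0,0,0,0,0,0,0],[0,0,0,0,0,0,0],[0,0,0,0,0,0,0],[0,0,0,0,0,0,0],[0,0,0,0,0,0,0],[0,0,0,0,0,0,0],[0,0,0,0,0,0,0],[0,0,0,0,0,0,0],[0,0,0,0,0,0,0]]' | head -3; done
```

```text
time: 6.03
position: [0.5999, -0.0851, 0.0542]
tool_rot: [0.983, 0.182, 0.001, 0.001]
contact_force: [0.3, 0.1, 0.4]
grip_width: 0.0006
grip_force: 0.0
time: 6.87
position: [0.5991, -0.0852, 0.0527]
tool_rot: [0.983, 0.181, -0.0, -0.0]
time: 7.7
position: [0.5991, -0.0851, 0.0528]
tool_rot: [0.983, 0.181, -0.0, -0.0]
time: 8.53
position: [0.5991, -0.0851, 0.0528]
tool_rot: [0.983, 0.181, 0.0, -0.0]
```

```bash
python3 -m crank '[[0,0,0.03,0,0,0,0],[0,0,0.065,0,0,0,0],[0,0,0.1,0,0,0,0],[0,0,0.14,0,0,0,0],[0,0,0.175,0,0,0,0],[0,0,0.2,0,0,0,0],[0,0,0.2,0,0,0,0],[0,0,0.2,0,0,0,0],[0,0,0.2,0,0,0,0]]'
python3 -m crank '[[-0.016,0.029,0,0,0,0,0],[-0.034,0.06,0,0,0,0,0],[-0.052,0.093,0,0,0,0,0],[-0.07,0.125,0,0,0,0,0],[-0.088,0.157,0,0,0,0,0],[-0.106,0.189,0,0,0,0,0],[-0.124,0.221,0,0,0,0,0],[-0.142,0.253,0,0,0,0,0],[-0.155,0.276,0,0,0,0,0],[-0.162,0.289,0,0,0,0,0]]'
python3 -m crank '[[0,0,0,0,0,0,0],[0,0,0,0,0,0,0],[0,0,0,0,0,0,0]]'
python3 - <<'E'
from h import *
s=ctrl.state();m=eyes.camera_model("wrist");im=eyes.snapshot("wrist");cv2.imwrite("pics/w3.png",im)
br=cv2.cvtColor(im,cv2.COLOR_BGR2HSV);np.save("m3.npy",m,allow_pickle=True)
print(s["position"],px2w(m,280,180,.024))
E
```

```text
time: 9.28
position: [0.5985, -0.0849, 0.2514]
tool_rot: [0.983, 0.181, -0.001, -0.001]
contact_force: [0.2, 0.1, -0.6]
grip_width: 0.0008
grip_force: 0.0
time: 10.12
position: [0.4341, 0.2059, 0.2503]
tool_rot: [0.983, 0.183, -0.002, -0.0]
contact_force: [-0.4, -0.4, 0.6]
grip_width: 0.0007
grip_force: 0.0
time: 10.37
position: [0.437, 0.2031, 0.2515]
tool_rot: [0.983, 0.181, -0.001, 0.0]
contact_force: [0.6, 0.6, -0.2]
grip_width: 0.0001
grip_force: 0.0
[0.43697344 0.20307485 0.25154498] [0.4446 0.1979 0.024 ]
```

View pics/w3.png

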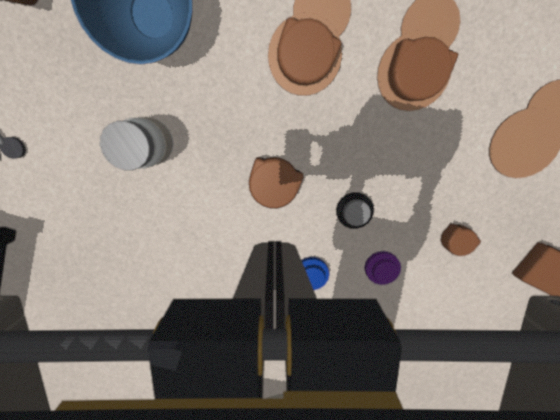

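The wrist view shows the round pouch centred at about (275,183), which works out to roughly (0.438, 0.203). Nothing has been disturbed. Descending to point.

```bash
python3 -m crank '[[0.001,0,-0.03,0,0,0,0],[0.001,0,-0.065,0,0,0,0],[0.001,0,-0.1,0,0,0,0],[0.001,0,-0.13,0,0,0,0],[0.001,0,-0.155,0,0,0,0],[0.001,0,-0.17,0,0,0,0],[0.001,0,-0.178,0,0,0,0],[0.001,0,-0.18,0,0,0,0],[0.001,0,-0.18,0,0,0,0],[0.001,0,-0.18,0,0,0,0]]'
for i in 1 2 3; do python3 -m crank '[[0,0,0,0,0,0,0],[0,0,0,0,0,0,0],[0,0,0,0,0,0,0],[0,0,0,0,0,0,0],[0,0,0,0,0,0,0],[0,0,0,0,0,0,0],[0,0,0,0,0,0,0],[0,0,0,0,0,0,0],[0,0,0,0,0,0,0],[0,0,0,0,0,0,0]]' | head -3; done
python3 - <<'E'
from h import *
cv2.imwrite("pics/s2.png",eyes.snapshot("side"))
E
```

```text
time: 11.25
position: [0.4393, 0.2037, 0.0739]
tool_rot: [0.983, 0.181, 0.001, 0.0]
contact_force: [-0.7, 0.1, -0.1]
grip_width: 0.0001
grip_force: 0.0
time: 12.08
position: [0.4381, 0.2039, 0.0728]
tool_rot: [0.983, 0.181, -0.0, 0.0]
time: 12.92
position: [0.4381, 0.2038, 0.0728]
tool_rot: [0.983, 0.181, 0.0, 0.0]
time: 13.75
position: [0.4381, 0.2038, 0.0728]
tool_rot: [0.983, 0.181, -0.0, -0.0]
```

View pics/s2.png

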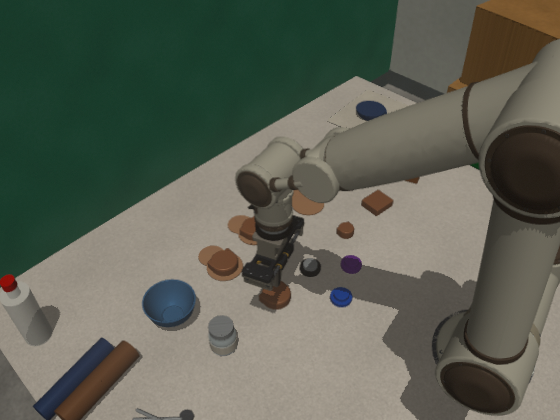

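The side view shows the fingertips hovering over the round pouch at about (275,293), with everything else where it was.

```bash
python3 -c "
from station import ctrl
print(ctrl.hand_in())"
```

```text
the job is handed in; nothing more can be done
None
```

I pressed the button fully down (the force rose to 20 N) and released it, pointed at the bare back for over two seconds, then pointed at the matching round pouch and handed in there with fingertips about 3 cm above it; no leather was touched.

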